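# Seat the well plate level on the shaker

### The arm

A 6-joint arm with a two-finger parallel gripper is mounted at the origin on the work surface. World frame = base frame: x ahead of the robot, y to its left, z up, the work surface at z = 0. Lengths are in m, angles in rad, forces in N, time in s.
With the tool pointing down it reaches from about 0.375 to 0.9 m from the base axis. Payload 3.1 kg.
Tool frame: the origin (TCP) lies at the very end of the fingers, on their centre line; the grasp point (between the pads) lies 19 mm behind it; z points along the fingers, y is the direction in which the jaws open and shut (so a half turn about z gives the same grasp; the last joint's range is limited). The gripper opens to 87 mm and grips with 3 to 60 N. Pads are 19 mm wide; open, the fingers measure 117 mm over their backs; the gripper's body (75 mm by 190 mm) begins 51 mm behind the grasp point.
Start: joints at [-1.456, 0.527, 1.433, -0, 1.181, -0.178], TCP at [0.181, -0.598, 0.223] pointing down, gripper open.
Joint ranges: [-3.08, 3.08], [-0.75, 2.2], [0.22, 2.44], [-1.43, 4.57], [0, 2.65], [-2.85, 2.85]. Speed limits (rad/s): [2.79, 2.79, 3.14, 3.14, 3.14, 3.14].

### API

Orientations are given as a 3x3 rotation matrix whose columns are the frame's x, y, z axes.
In Python, from bench import arm gives the robot as it stands.
- The arm moves only by the shell command python3 -m creep 'ROWS' [OPENING] [FORCE]. ROWS is JSON, a list of rows, each a list of 2 entries, a list of its own where there are three numbers: the shift along the tool's x, y, z in m, then the turn, a rotation vector about the tool's x, y, z in rad. In form: [[[x, y, z], [rx, ry, rz]], ...]. A call has exactly 8 rows; each row shifts and turns the commanded pose from where the row before left it, along the tool's axes as they then stand; what a row does not reach is not made up. A row lasts 1/8 s, in which the tool goes at most 62.5 mm and 10.7 degrees, less where a joint would pass 70% of its speed; a pose out of reach is approached as far as the arm can. A call with a gripper value outside its range is refused whole. OPENING is the gripper's target within -1 to 1 (shut at 1, half-way at 0, fully open at -1), set as the call begins (- or left out, the last holds). The fingers move at their own pace and stop on an object; FORCE is the grip in N (left out, the last holds). Time passes only in rows, so rows that do not move let the fingers close, or fill a call up. It gives the time, the measured TCP pose, the force and the opening at its end, in the units of the state.
- arm.sense(): the state, without advancing time (a new reading comes with each control period).
- arm.read_camera(name): name is "scene" or "top" or "wrist"; returns the picture (420x560x3 uint8, red, green, blue); there is no depth.
- arm.calibration(name): a dict with "vertical_fov" (degrees; the focal length in pixels is half the picture's height over the tangent of half this angle, whatever the lens; pixels are square), "cx", "cy" (the principal point, pixels), "R" (3x3) and "t" (3): a world point X has camera coordinates R X + t. Camera axes: x right, y down, z forward; pixel columns grow to the right and rows downward; lengths in m; the calibration is good to about 2 mm. A picture is of the moment at which its call begins: read the wrist's pose just before it. calibration takes no time and is no camera call; for the wrist camera it gives the pose at the moment of the call.
- arm.hand_in(): hands the job in, once; it reports no verdict.
The state is a dict: "t": time; "joint_pos": joint angles; "dq": joint speeds; "joint_torque": joint torques, N m; "tcp_pos": TCP position; "eef_rot": TCP orientation; "contact_force": force on the tool from outside, world axes, zero at the start; "wrist_torque": the same for the moment, N m; "grip_width": finger opening in m.
Only numpy, scipy, OpenCV 4.12 (cv2) and the standard library are available. Lean on these libraries where they do the work, as an engineer would, in place of code of your own. Each camera call takes 0.05 s, during which the arm holds its last target. There are 200 camera calls.

### The job

The tube rack has been left lying across the plate nest of the shaker: stand it upright on the black rubber mat, in the middle and lined up along it. Then lay the flat well plate, wells up, in the nest on its two raised lift pads, and press the plate down so that both pads go right down and it sits flat and level on the deck. Keep the plate roughly level all the way, and leave all the other things on the worktop where they are.

Things in the scene. Friction and masses are not known exactly. Their poses are not given: they have to be found in the camera images.
- shaker: the plate shaker: a white machine 230 mm long (its x) by 150 mm wide (its y), fixed to the worktop; origin under its centre on the worktop, z up, black display on its -x end. An aluminium deck (190 by 100 mm) is its top, 70 mm above the worktop.
- nest (a point): centre of the nest on the shaker's deck, at the deck surface, 70 mm above the worktop; axes as the shaker's. The nest is a pocket 136 mm long (x) by 68 mm wide (y): a 12 mm thick, 86 mm wide wall at each end (inner faces at x = -68 and +68 mm) with short side returns only at the corners (|x| above 58 mm, |y| from 34 to 43 mm), all 26 mm high above the deck. Between the returns the long sides are open for fingers.
- lift_near (a joint): stiff lift pad at x = -50 mm from the nest centre: how far it is pressed down, in m. 0 = fully up, its top 12 mm above the deck; 0.012 = flush with the deck; stop at 0.0125. No spring: it moves only when pushed with about 5 N and stays where it is left. Starts up, anywhere from 0 to 0.004.
- lift_far (a joint): the same for the other lift pad, at x = +50 mm from the nest centre.
- lift_near_top (a point): centre of the top face of the black lift pad at x = -50 mm (pad 14 mm along x, 50 mm along y)
- lift_far_top (a point): centre of the top face of the black lift pad at x = +50 mm (14 by 50 mm)
- plate: the well plate: a flat white slab 130 mm long (its x), 62 mm wide (its y), 14 mm thick, closed flat top with a grid of 40 small grey wells, about 0.1 to 0.2 kg; origin at the centre of its underside, z up. Both ends are alike. It starts lying on the worktop.
- rack: the tube rack: white, 170 mm long (its x), 52 mm wide (its y), 45 mm high; the top 24 mm is a solid block with two rows of holes, open below between its end walls, 6 mm foot plate; about 0.15 to 0.3 kg; origin at the centre of its underside, z up. It starts lying across the two end walls of the nest (underside 96 mm above the worktop), covering the nest.
- mat: black rubber mat 230 mm long (its x), 130 mm wide (its y), 3 mm thick, fixed flat to the worktop; origin at the centre of its underside
- jar: bystander: white round jar, 54 mm diameter, 66 mm high, near one long side of the plate (the plate's +y side, towards its +x end); origin under its centre
- tube_box: bystander: box with a blue cap, 62 by 62 mm, 56 mm high, near the plate's other long side, towards the same end; origin under its centre
- pot: bystander: small white pot, 44 mm diameter, 58 mm high, close to the plate's -x end; origin under its centre
- bottle: bystander: white bottle, 62 mm diameter, 150 mm high, beyond the shaker's +x end; origin under its centre
- tip_box: bystander: pipette tip box 80 (x) by 115 (y) mm, 64 mm high, beyond the mat's +x end; origin under its centre
- lid: bystander: plain grey flat lid 85 by 60 mm, 15 mm high, without wells, close to the robot on its left; origin under its centre
- timer: bystander: flat white timer with black screen, 60 by 70 mm, 22 mm high, close to the robot on its right; origin under its centre

How it is judged:
On the way, in this order (a step that is already met when the one before it is completed fails the run):
1. the rack stands upright on the mat, in its middle and along it, at rest (x of rack in the frame of mat between -0.028 and 0.028 m and y of rack in the frame of mat between -0.022 and 0.022 m and z of rack in the frame of mat between 0 and 0.006 m and angle between rack's own z axis and vertical below 0.05 rad and angle between the x axis of rack and the x axis of mat, either way round below 0.2 rad and linear speed of rack below 0.02 m/s), for 0.2 s.
2. the plate lies in the nest between its walls, on lift pads that are not yet pressed down (x of plate in the frame of nest between -0.006 and 0.006 m and y of plate in the frame of nest between -0.006 and 0.006 m and angle between the x axis of plate and the x axis of nest, either way round below 0.1 rad and z of plate in the frame of nest between -0.001 and 0.014 m and angle between plate's own z axis and vertical below 0.15 rad and value of joint any of lift_near, lift_far below 0.009 m), for 0.1 s.
3. the plate is pressed home, level on the deck, both pads down (x of plate in the frame of nest between -0.006 and 0.006 m and y of plate in the frame of nest between -0.006 and 0.006 m and angle between the x axis of plate and the x axis of nest, either way round below 0.1 rad and z of plate in the frame of nest between -0.0015 and 0.0015 m and angle between plate's own z axis and vertical below 0.02 rad and value of joint each of lift_near, lift_far above 0.0105 m), for 0.2 s.
At the end, for the whole second after the job is handed in: Plate in the nest (6 mm, 0.1 rad), underside within 1.5 mm of the deck, level to 0.02 rad, both pads down 10.5 mm or more; rack upright (0.05 rad) on the mat, within 28 mm along and 22 mm across of its middle, lined up to 0.2 rad; both at rest (all of step 3 and x of rack in the frame of mat between -0.028 and 0.028 m and y of rack in the frame of mat between -0.022 and 0.022 m and z of rack in the frame of mat between 0 and 0.006 m and angle between rack's own z axis and vertical below 0.05 rad and angle between the x axis of rack and the x axis of mat, either way round below 0.2 rad and linear speed of each of plate, rack below 0.01 m/s); the robot touches nothing.
It fails at once if a bystander is moved by more than 20 mm or tipped over (distance of any of jar, pot, tube_box, bottle, tip_box, lid, timer from where it was at the start of the episode above 0.02 m or angle between any of jar, pot, tube_box, bottle, tip_box, lid, timer's own z axis and vertical above 0.3 rad).
It fails at once if the plate is tilted by more than 0.4 rad (angle between plate's own z axis and vertical above 0.4 rad).
It also fails if it takes over 69 s, if anything falls off the work surface, if the arm or the gripper's body presses on something with over 40 N, if the wrist force passes 120 N, or if a joint passes its speed limit or range.

## Working session

There is one attempt and no reset: what is moved stays moved. The work goes in short steps, Python scripts to look and compute and a shell command to move; the robot and the scene stay as the last step left them, time stands still between calls to the robot, and variables do not carry over. Pictures are saved under pics/ and viewed, about 8 in all and at most 12, crops included, and the job is handed in when it is done.

```bash
ls; mkdir -p pics
python3 - <<'E'
from bench import arm
import cv2
s=arm.sense();print(s)
for n in("top","scene"):
    im=arm.read_camera(n);cv2.imwrite(f"pics/{n}0.png",cv2.resize(im[:,:,::-1],(800,600)))
    cv2.imwrite(f"{n}0raw.png",im[:,:,::-1]);print(n,arm.calibration(n))
E
```

```text
pics
{'t': 0.0, 'joint_pos': array([-1.45550247e+00,  5.28466012e-01,  1.43391160e+00, -9.82857266e-06,
        1.18136309e+00, -1.78516387e-01]), 'dq': array([ 6.97045486e-05,  1.25433777e-03,  7.60467664e-04,  1.70293597e-04,
       -1.19087876e-03,  3.03041500e-04]), 'joint_torque': array([ 2.25302065e-04, -4.40041888e+01, -1.76591921e+01,  6.31152629e-02,
        5.82246878e-02, -1.59925512e-04]), 'tcp_pos': array([ 0.18093123, -0.59747605,  0.22156876]), 'eef_rot': array([[ 9.57146339e-01,  2.89604593e-01, -2.56140433e-04],
       [ 2.89604467e-01, -9.57144035e-01,  2.13273869e-03],
       [ 3.72487633e-04, -2.11552244e-03, -9.99997693e-01]]), 'contact_force': array([-1.11362785,  0.0412047 , -0.11350272]), 'wrist_torque': array([ 0.00906858,  0.02191796, -0.01477552]), 'grip_width': 0.08686067440689416}
top {'vertical_fov': 52.96962140446648, 'cx': 282.8960834896635, 'cy': 207.38542531179073, 'R': array([[-0.02757649, -0.99849048, -0.04750062],
       [-0.98193972,  0.03595577, -0.18574596],
       [ 0.18717349,  0.04152052, -0.981449  ]]), 't': array([0.05387005, 0.55341308, 0.88808031])}
scene {'vertical_fov': 47.79373370379789, 'cx': 279.97768974078167, 'cy': 216.27336179935574, 'R': array([[ 0.84593411,  0.53269339, -0.02516428],
       [ 0.27433535, -0.47514791, -0.836047  ],
       [-0.45731346,  0.70033722, -0.54808044]]), 't': array([-0.46294386, -0.06260403,  1.45322852])}
```

View pics/top0.png

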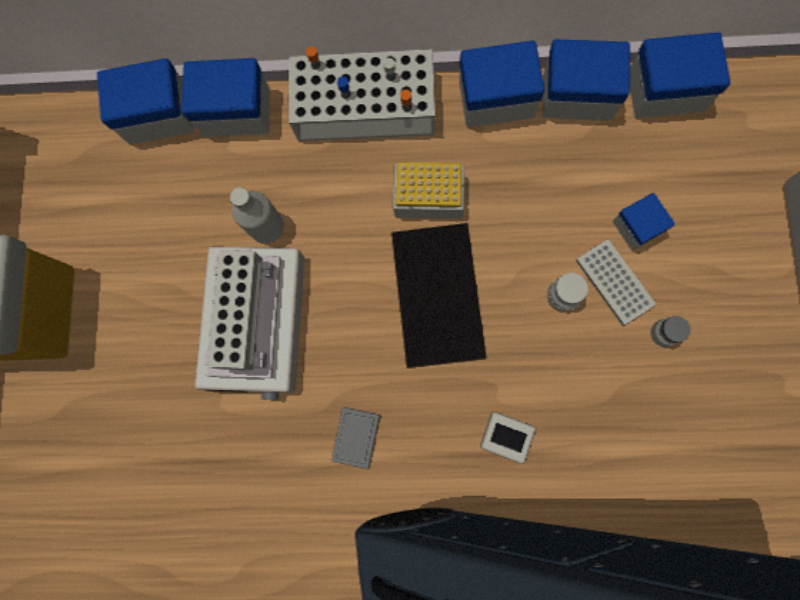

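View pics/scene0.png

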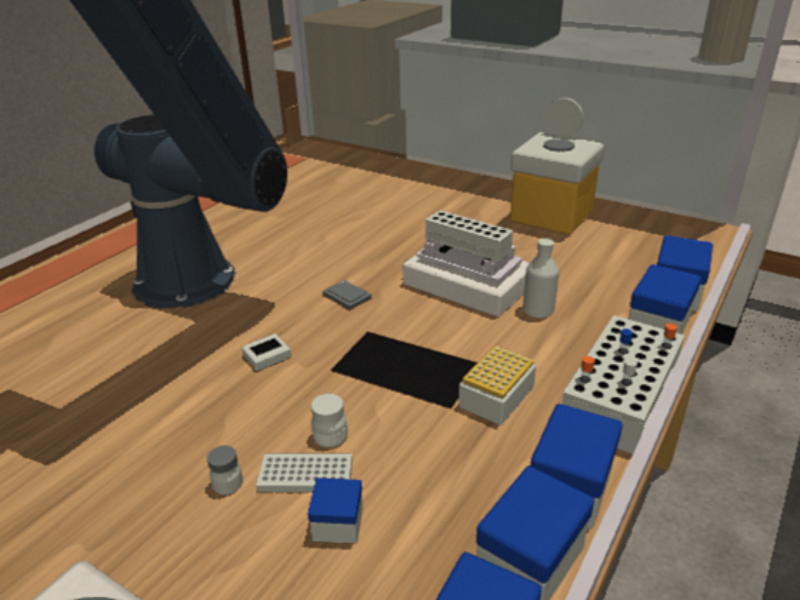

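The top view shows the rack on the shaker at left, about (235,310). The mat is at (440,295). The plate is at (616,282), between the jar (568,292), the blue box (646,220) and the pot (670,331). The lid is at (355,437) and the timer at (508,437).

```bash
cat > h.py <<'E'
import numpy as np, cv2
def ray(c,uv,z,h=420):
    f=h/2/np.tan(np.radians(c["vertical_fov"])/2)
    d=np.array([(uv[0]-c["cx"])/f,(uv[1]-c["cy"])/f,1.]); R=np.array(c["R"]);t=np.array(c["t"])
    o=-R.T@t; d=R.T@d
    return o+d*(z-o[2])/d[2]
def proj(c,X,h=420):
    f=h/2/np.tan(np.radians(c["vertical_fov"])/2)
    p=c["R"]@np.array(X)+c["t"]; return np.array([c["cx"]+f*p[0]/p[2],c["cy"]+f*p[1]/p[2]])
def quad(c,pts,z,s=0.7):
    P=np.array([ray(c,np.array(p)*s,z)[:2] for p in pts])
    L=[np.linalg.norm(P[i]-P[(i+1)%4]) for i in range(4)]
    r=cv2.minAreaRect((P*1000).astype(np.float32))
    m=P.mean(0)
    e=(P[1]-P[0]+P[2]-P[3]) if L[0]+L[2]>L[1]+L[3] else (P[2]-P[1]+P[3]-P[0])
    a=np.degrees(np.arctan2(e[1],e[0]))
    return m.round(4),np.round(L,3),"long axis deg",round(a,1)
E
python3 - <<'E'
from bench import arm
from h import *
c=arm.calibration("top")
print("plate",quad(c,[(608,241),(655,298),(626,324),(578,263)],.014))
print("rack",quad(c,[(217,250),(257,253),(249,368),(208,367)],.141))
print("mat",quad(c,[(392,233),(467,225),(486,357),(407,367)],.003))
for z in(.05,.06,.07):print("shaker",z,quad(c,[(209,249),(303,250),(295,390),(196,389)],z))
for n,p,z in[("jar",(572,287),.066),("box",(646,217),.056),("pot",(677,328),.058),("lid",(356,437),.015),("timer",(508,437),.022),("bottle",(240,197),.15)]:print(n,ray(c,np.array(p)*.7,z).round(3))
E
```

```text
plate (array([ 0.5746, -0.305 ]), array([0.117, 0.064, 0.122, 0.062]), 'long axis deg', np.float64(-146.4))
rack (array([0.5294, 0.2778]), array([0.06 , 0.166, 0.058, 0.17 ]), 'long axis deg', np.float64(177.3))
mat (array([ 0.5661, -0.0172]), array([0.127, 0.223, 0.128, 0.226]), 'long axis deg', np.float64(-175.0))
shaker 0.05 (array([0.5295, 0.2794]), array([0.154, 0.222, 0.155, 0.224]), 'long axis deg', np.float64(176.9))
shaker 0.06 (array([0.5279, 0.2763]), array([0.152, 0.22 , 0.153, 0.222]), 'long axis deg', np.float64(176.9))
shaker 0.07 (array([0.5262, 0.2733]), array([0.15 , 0.217, 0.152, 0.219]), 'long axis deg', np.float64(176.9))
jar [ 0.557 -0.221  0.066]
box [ 0.667 -0.347  0.056]
pot [ 0.49  -0.374  0.058]
lid [0.341 0.119 0.015]
timer [ 0.335 -0.116  0.022]
bottle [0.693 0.268 0.15 ]
```

```bash
cat > go.py <<'E'
import sys, numpy as np
from bench import arm
from scipy.spatial.transform import Rotation as Ro
# usage: go.py x y z yawdeg : turn (whole) first, then total shift in turned tool axes
x,y,z,w=map(float,sys.argv[1:5]); s=arm.sense(); R=np.array(s["eef_rot"])
w=np.radians(w); T=np.array([[np.cos(w),np.sin(w),0],[np.sin(w),-np.cos(w),0],[0,0,-1]])
print("tcp",s["tcp_pos"].round(4),"t",s["t"],"turn",Ro.from_matrix(R.T@T).as_rotvec().round(4),"then shift",(T.T@(np.array([x,y,z])-s["tcp_pos"])).round(4), "F",s["contact_force"].round(1),"w",s["grip_width"])
E
python3 go.py .5 -.2 .28 -2.7; python3 -c "
from bench import arm;print(arm.calibration('wrist'))"
```

```text
tcp [ 0.1809 -0.5975  0.2217] t 0.1 turn [-0.002  -0.      0.3409] then shift [ 0.3    -0.4121 -0.0583] F [ 0.  -0.   0.1] w 0.0871434753537639
{'vertical_fov': 58.24134701192562, 'cx': 275.38850489681033, 'cy': 205.81791733315345, 'R': array([[ 0.28930491, -0.95723588, -0.00146255],
       [-0.92317909, -0.27941522,  0.26394603],
       [-0.25306727, -0.07501068, -0.96453634]]), 't': array([-0.6237357 , -0.03130907,  0.39000988])}
```

```bash
python3 -m creep '[[[0.01,0,-0.01],[-0.002,0,0.17]],[[0.01,0,-0.01],[0,0,0.17]],[[0.035,-0.045,-0.007],[0,0,0]],[[0.035,-0.045,-0.007],[0,0,0]],[[0.035,-0.045,-0.007],[0,0,0]],[[0.035,-0.045,-0.007],[0,0,0]],[[0.035,-0.045,-0.007],[0,0,0]],[[0.035,-0.045,-0.007],[0,0,0]]]' -1 30
python3 go.py .50 .278 .30 -2.7
```

```text
t: 1.1
tcp_pos: [0.4236, -0.3322, 0.2841]
eef_rot: [[0.999, -0.046, 0.0], [-0.046, -0.999, -0.001], [0.0, 0.001, -1.0]]
contact_force: [0.5, -0.2, 0.1]
grip_width: 0.0868
tcp [ 0.4236 -0.3322  0.2841] t 1.1 turn [ 0.0014 -0.0002  0.0007] then shift [ 0.0476 -0.6131 -0.0159] F [ 0.5 -0.2  0.1] w 0.08679850852520599
```

```bash
python3 -m creep '[[[0.01,-0.05,-0.001],[0,0,0]],[[0.01,-0.05,-0.001],[0,0,0]],[[0.01,-0.05,-0.001],[0,0,0]],[[0.01,-0.05,-0.001],[0,0,0]],[[0.002,-0.05,-0.001],[0,0,0]],[[0.002,-0.05,-0.001],[0,0,0]],[[0.002,-0.05,-0.001],[0,0,0]],[[0.001,-0.05,-0.001],[0,0,0]]]' 
python3 -m creep '[[[0,-0.05,-0.001],[0,0,0]],[[0,-0.05,-0.001],[0,0,0]],[[0,-0.05,-0.001],[0,0,0]],[[0,-0.05,-0.001],[0,0,0]],[[0,-0.013,-0.001],[0,0,0]],[[0,0,0],[0,0,0]],[[0,0,0],[0,0,0]],[[0,0,0],[0,0,0]]]' 
python3 go.py .529 .278 .111 -2.7
python3 - <<'E'
from bench import arm
import cv2,pickle
c=arm.calibration("wrist");im=arm.read_camera("wrist")
pickle.dump(c,open("w1.pkl","wb"));cv2.imwrite("pics/w1.png",cv2.resize(im[:,:,::-1],(800,600)))
E
```

```text
t: 2.1
tcp_pos: [0.4879, 0.0651, 0.2912]
eef_rot: [[0.999, -0.046, -0.0], [-0.046, -0.999, -0.002], [0.0, 0.002, -1.0]]
contact_force: [0.6, 0.0, 0.0]
grip_width: 0.0872
t: 3.1
tcp_pos: [0.4981, 0.2749, 0.296]
eef_rot: [[0.999, -0.048, 0.0], [-0.048, -0.999, -0.002], [0.0, 0.002, -1.0]]
contact_force: [-0.3, 0.4, -0.6]
grip_width: 0.0869
tcp [0.4981 0.2749 0.296 ] t 3.1 turn [ 0.0023 -0.0002 -0.001 ] then shift [ 0.0307 -0.0046  0.185 ] F [-0.3  0.4 -0.6] w 0.08689028258787604
```

View pics/w1.png

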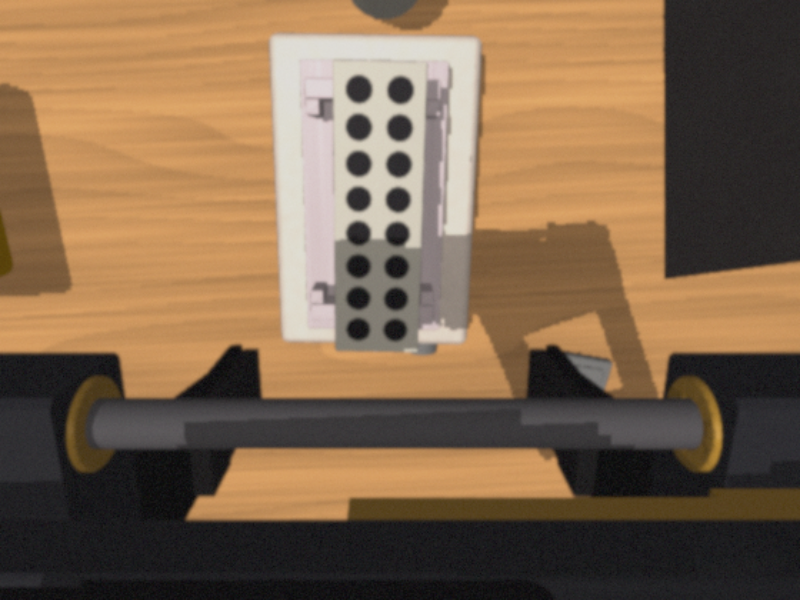

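The wrist view shows the rack top with corners at about (334,59), (427,62), (420,351) and (336,350). The nest is below it and the mat edge is at right.

Run:
```python
from h import *
import pickle
c=pickle.load(open("w1.pkl","rb"))
print("rack",quad(c,[(334,59),(427,62),(420,351),(336,350)],.141))
print(quad(c,[(271,36),(480,38),(465,342),(284,341)],.06))
```

```text
rack (array([0.5317, 0.2815]), array([0.051, 0.168, 0.053, 0.169]), 'long axis deg', np.float64(176.3))
(array([0.5331, 0.2863]), array([0.142, 0.219, 0.142, 0.219]), 'long axis deg', np.float64(176.5))
```

```bash
python3 go.py .531 .2805 .111 -3.6
python3 -m creep '[[[0.012,-0.003,0.02],[0,0,0.014]],[[0.012,-0.003,0.035],[0,0,0]],[[0.009,-0.002,0.035],[0,0,0]],[[0,0,0.035],[0,0,0]],[[0,0,0.03],[0,0,0]],[[0,0,0.02],[0,0,0]],[[0,0,0],[0,0,0]],[[0,0,0],[0,0,0]]]' 
python3 go.py .531 .2805 .111 -3.6
```

```text
tcp [0.4981 0.275  0.296 ] t 3.15 turn [ 0.0022 -0.0004  0.0147] then shift [ 0.0324 -0.0076  0.185 ] F [-0.  -0.1  0.6] w 0.08722102940574489
t: 4.15
tcp_pos: [0.5321, 0.282, 0.1209]
eef_rot: [[0.998, -0.061, 0.001], [-0.061, -0.998, -0.002], [0.001, 0.002, -1.0]]
contact_force: [-0.4, -0.0, 0.9]
grip_width: 0.087
tcp [0.5321 0.282  0.1209] t 4.15 turn [ 0.0017 -0.0011  0.0021] then shift [-0.001   0.0016  0.0099] F [-0.4 -0.   0.9] w 0.08698861184707976
```

Down the last 10 mm, close, then lift.

```bash
python3 -m creep '[[[-0.001,0.001,0.01],[0.001,0,0]],[[0,0,0],[0,0,0]],[[0,0,0],[0,0,0]],[[0,0,0],[0,0,0]],[[0,0,0],[0,0,0]],[[0,0,0],[0,0,0]],[[0,0,0],[0,0,0]],[[0,0,0],[0,0,0]]]' 1 30
python3 -m creep '[[[0,0,0],[0,0,0]],[[0,0,0],[0,0,0]],[[0,0,-0.01],[0,0,0]],[[0,0,-0.02],[0,0,0]],[[0,0,-0.02],[0,0,0]],[[0,0,-0.02],[0,0,0]],[[0,0,-0.02],[0,0,0]],[[0,0,0],[0,0,0]]]'
python3 - <<'E'
from bench import arm
import cv2,pickle
c=arm.calibration("scene");im=arm.read_camera("scene")
cv2.imwrite("pics/s1.png",cv2.resize(im[:,:,::-1],(800,600)))
im=arm.read_camera("top");cv2.imwrite("top1raw.png",im[:,:,::-1])
E
python3 go.py .566 -.017 .2 5
```

```text
t: 5.15
tcp_pos: [0.5306, 0.2814, 0.1113]
eef_rot: [[0.998, -0.06, 0.001], [-0.06, -0.998, -0.0], [0.001, 0.0, -1.0]]
contact_force: [-1.1, 1.5, 4.1]
grip_width: 0.0516
t: 6.15
tcp_pos: [0.531, 0.2812, 0.2021]
eef_rot: [[0.998, -0.06, 0.003], [-0.06, -0.998, -0.001], [0.003, 0.0, -1.0]]
contact_force: [0.3, 0.0, -3.3]
grip_width: 0.0522
tcp [0.5296 0.2808 0.2002] t 6.25 turn [ 0.0018  0.0013 -0.1474] then shift [1.030e-02 2.998e-01 2.000e-04] F [ 0.5 -0.8 -2.7] w 0.051643021646902
```

View pics/s1.png

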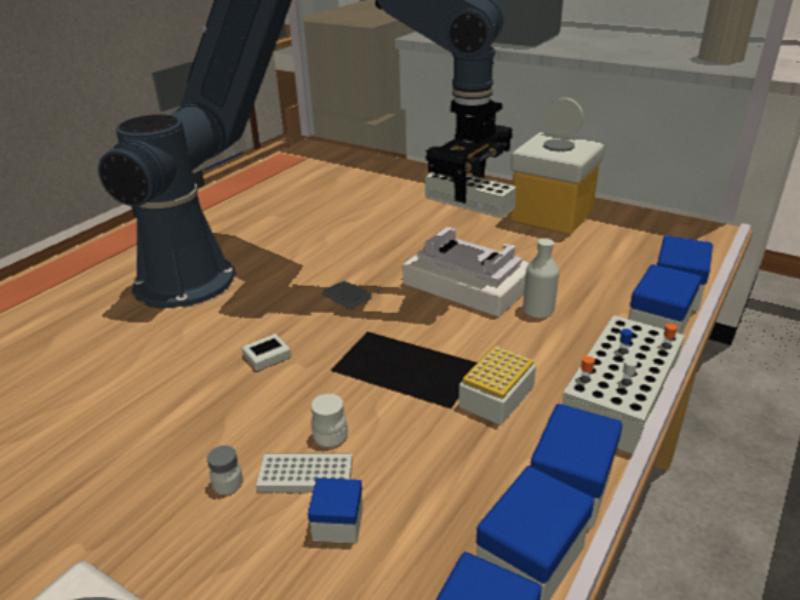

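Rack held level. Move it over the mat.

```bash
python3 -m creep '[[[0,0.01,0],[0.002,0.001,-0.05]],[[0,0.03,0],[0,0,-0.05]],[[0.001,0.045,0],[0,0,-0.047]],[[0.003,0.05,0],[0,0,0]],[[0.003,0.05,0],[0,0,0]],[[0.003,0.05,0],[0,0,0]],[[0.002,0.045,0],[0,0,0]],[[0,0.02,0],[0,0,0]]]'
python3 -m creep '[[[0,0,0],[0,0,0]],[[0,0,0.03],[0,0,0]],[[0,0,0.04],[0,0,0]],[[0,0,0.04],[0,0,0]],[[0,0,0.03],[0,0,0]],[[0,0,0.01],[0,0,0]],[[0,0,0],[0,0,0]],[[0,0,0],[0,0,0]]]'
python3 go.py .567 -.016 .019 5
```

```text
t: 7.25
tcp_pos: [0.5613, -0.0193, 0.1994]
eef_rot: [[0.996, 0.084, -0.001], [0.084, -0.996, 0.001], [-0.001, -0.001, -1.0]]
contact_force: [0.1, -0.0, -3.1]
grip_width: 0.0517
t: 8.25
tcp_pos: [0.5631, -0.0165, 0.052]
eef_rot: [[0.996, 0.087, 0.004], [0.087, -0.996, 0.001], [0.004, -0.0, -1.0]]
contact_force: [-0.3, -0.9, -2.8]
grip_width: 0.0522
tcp [ 0.5631 -0.0165  0.052 ] t 8.25 turn [-0.0002 -0.0041  0.0001] then shift [ 0.0039 -0.0002  0.033 ] F [-0.3 -0.9 -2.8] w 0.052153628015018286
```

```bash
python3 -m creep '[[[0.003,0,0.015],[0,-0.002,0]],[[0,0,0.01],[0,0,0]],[[0,0,0.005],[0,0,0]],[[0,0,0.003],[0,0,0]],[[0,0,0],[0,0,0]],[[0,0,0],[0,0,0]],[[0,0,0],[0,0,0]],[[0,0,0],[0,0,0]]]'
python3 go.py .567 -.016 .018 5
```

```text
t: 9.25
tcp_pos: [0.5645, -0.0164, 0.0183]
eef_rot: [[0.996, 0.087, -0.001], [0.087, -0.996, 0.001], [-0.001, -0.001, -1.0]]
contact_force: [-3.3, 0.0, 6.0]
grip_width: 0.0517
tcp [ 0.5645 -0.0164  0.0183] t 9.25 turn [-0.001   0.0012 -0.0004] then shift [ 0.0025 -0.0002  0.0003] F [-3.3  0.   6. ] w 0.0517318247258682
```

Touching the mat. Release and rise, then move toward the plate.

```bash
python3 -m creep '[[[0,0,0],[0,0,0]],[[0,0,0],[0,0,0]],[[0,0,0],[0,0,0]],[[0,0,0],[0,0,0]],[[0,0,-0.02],[0,0,0]],[[0,0,-0.04],[0,0,0]],[[0,0,-0.05],[0,0,0]],[[0,0,-0.05],[0,0,0]]]' -1
python3 -m creep '[[[-0.01,0.03,-0.02],[0,0,-0.12]],[[-0.01,0.04,-0.02],[0,0,-0.12]],[[-0.01,0.04,-0.02],[0,0,-0.12]],[[-0.01,0.04,-0.02],[0,0,-0.13]],[[-0.01,0.04,0],[0,0,0]],[[-0.01,0.04,0],[0,0,0]],[[0,0,0],[0,0,0]],[[0,0,0],[0,0,0]]]'
python3 go.py .54 -.325 .26 33.6
```

```text
t: 10.25
tcp_pos: [0.5648, -0.0166, 0.1789]
eef_rot: [[0.996, 0.087, -0.001], [0.087, -0.996, 0.001], [-0.001, -0.001, -1.0]]
contact_force: [0.4, 0.5, -0.4]
grip_width: 0.087
t: 11.25
tcp_pos: [0.5941, -0.2474, 0.2569]
eef_rot: [[0.838, 0.545, -0.002], [0.545, -0.838, 0.002], [-0.0, -0.003, -1.0]]
contact_force: [0.0, 0.6, -0.8]
grip_width: 0.0872
tcp [ 0.5941 -0.2474  0.2569] t 11.25 turn [-0.003   0.0003 -0.0099] then shift [-0.088   0.0347 -0.0031] F [ 0.   0.6 -0.8] w 0.08724998060203987
```

```bash
python3 -m creep '[[[-0.02,0.01,0],[0,0,-0.01]],[[-0.03,0.012,0],[0,0,0]],[[-0.03,0.01,0],[-0.002,0,0]],[[-0.008,0.003,-0.003],[0,0,0]],[[0,0,0],[0,0,0]],[[0,0,0],[0,0,0]],[[0,0,0],[0,0,0]],[[0,0,0],[0,0,0]]]'
python3 go.py .5746 -.305 .1 33.6
python3 - <<'E'
from bench import arm
import cv2,pickle
c=arm.calibration("wrist");im=arm.read_camera("wrist")
pickle.dump(c,open("w2.pkl","wb"));cv2.imwrite("pics/w2.png",cv2.resize(im[:,:,::-1],(800,600)))
im=arm.read_camera("top");cv2.imwrite("pics/top2.png",cv2.resize(im[:,:,::-1],(800,600)))
E
```

```text
t: 12.25
tcp_pos: [0.541, -0.3252, 0.2604]
eef_rot: [[0.832, 0.554, 0.001], [0.554, -0.832, -0.001], [0.0, 0.001, -1.0]]
contact_force: [0.1, -0.0, -0.8]
grip_width: 0.0872
tcp [ 0.541  -0.3252  0.2604] t 12.25 turn [ 0.0008 -0.0002  0.0013] then shift [0.0392 0.0018 0.1604] F [ 0.1 -0.  -0.8] w 0.08720338876404103
```

View pics/w2.png

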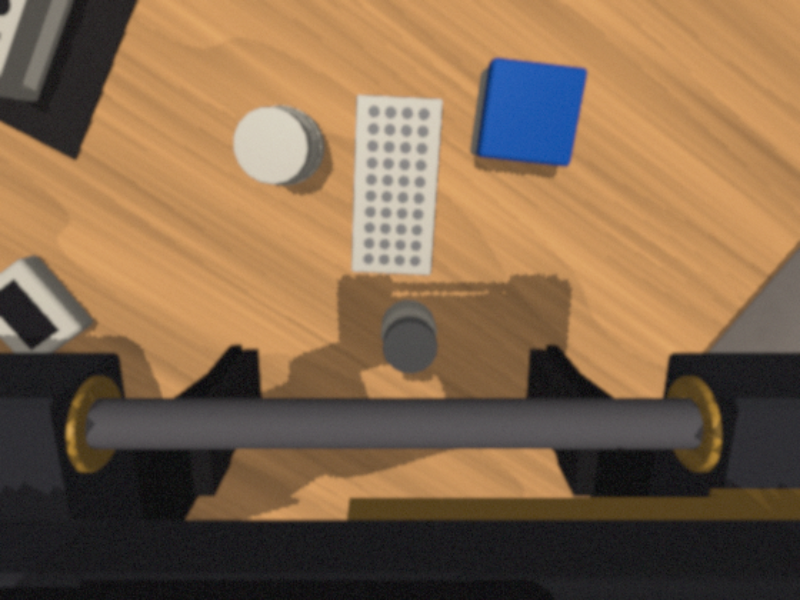

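View pics/top2.png

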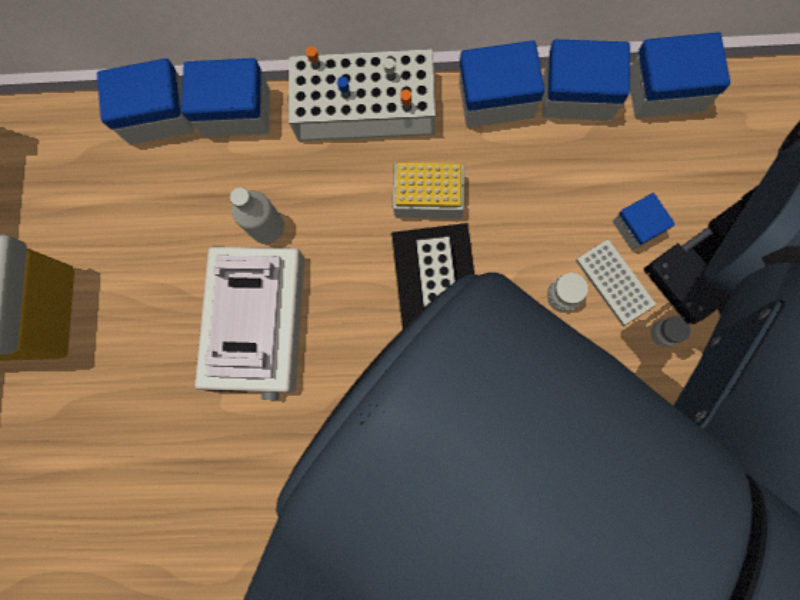

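The wrist view shows the plate with corners at about (358,95), (442,99), (431,274) and (352,271). The jar is at (272,145), the box at (535,110) and the pot at (410,340). The top view shows the nest open with its pads at (245,282) and (239,347), and the rack on the mat.

Run:
```python
from h import *
from bench import arm
import pickle
c=pickle.load(open("w2.pkl","rb"));t=arm.calibration("top")
print("plate",quad(c,[(358,95),(442,99),(431,274),(352,271)],.014))
for n,p,z in[("jar",(272,145),.066),("box",(537,110),.056),("pot",(410,345),.058)]:print(n,ray(c,np.array(p)*.7,z).round(3))
# top: pads by threshold
im=cv2.imread("pics/top2.png",0)[240:400,190:310]
m=(im<45).astype(np.uint8); n,l,s,ce=cv2.connectedComponentsWithStats(m)
P=[]
for i in range(1,n):
    if s[i,4]>60:
        q=ce[i]+[190.5,240.5]; print(s[i],q,ray(t,q*.7,.08).round(4))
```

```text
plate (array([ 0.5772, -0.3032]), array([0.06 , 0.129, 0.061, 0.129]), 'long axis deg', np.float64(-149.1))
jar [ 0.559 -0.22   0.066]
box [ 0.672 -0.35   0.056]
pot [ 0.493 -0.371  0.058]
[ 39  38  32   9 247] [245.06275304 282.89271255] [0.5797 0.2801 0.08  ]
[ 34 103  32   8 248] [240.06854839 346.93951613] [0.4808 0.2856 0.08  ]
```

```bash
python3 go.py .5684 -.3084 .003 31
python3 -m creep '[[[0.012,0.001,0.02],[0,0,0.045]],[[0.012,0.001,0.035],[0,0,0]],[[0.008,0,0.045],[0,0,0]],[[0,0,0.045],[0,0,0]],[[0,0,0.04],[0,0,0]],[[0,0,0.025],[0,0,0]],[[0,0,0],[0,0,0]],[[0,0,0],[0,0,0]]]' -0.8 40
python3 go.py .5684 -.3084 .003 31
```

```text
tcp [ 0.5408 -0.3255  0.2604] t 12.35 turn [ 0.0009 -0.0001  0.0463] then shift [ 0.0324 -0.0005  0.2574] F [-0.1  0.  -1.1] w 0.08699334137914805
t: 13.35
tcp_pos: [0.5698, -0.3113, 0.0515]
eef_rot: [[0.857, 0.516, 0.002], [0.516, -0.857, -0.002], [0.001, 0.003, -1.0]]
contact_force: [0.6, -0.1, -0.4]
grip_width: 0.0784
tcp [ 0.5698 -0.3113  0.0515] t 13.35 turn [ 0.0029 -0.0009  0.0007] then shift [ 0.0003 -0.0032  0.0485] F [ 0.6 -0.1 -0.4] w 0.07837143565898981
```

```bash
python3 -m creep '[[[0,-0.003,0],[0.002,-0.001,0]],[[0,0,0.025],[0,0,0]],[[0,0,0.018],[0,0,0]],[[0,0,0.005],[0,0,0]],[[0,0,0],[0,0,0]],[[0,0,0],[0,0,0]],[[0,0,0],[0,0,0]],[[0,0,0],[0,0,0]]]'
python3 go.py .5684 -.3084 .003 31
python3 - <<'E'
from bench import arm
import cv2
im=arm.read_camera("scene");cv2.imwrite("pics/s2.png",cv2.resize(im[250:400,120:300,::-1],(720,600)))
E
```

```text
t: 14.35
tcp_pos: [0.5676, -0.3083, 0.003]
eef_rot: [[0.857, 0.516, -0.001], [0.516, -0.857, -0.0], [-0.001, -0.0, -1.0]]
contact_force: [0.7, -0.5, -0.6]
grip_width: 0.0783
tcp [ 0.5676 -0.3083  0.003 ] t 14.35 turn [-0.0002  0.0006  0.0008] then shift [ 0.0007  0.0005 -0.    ] F [ 0.7 -0.5 -0.6] w 0.07825545014749066
```

View pics/s2.png

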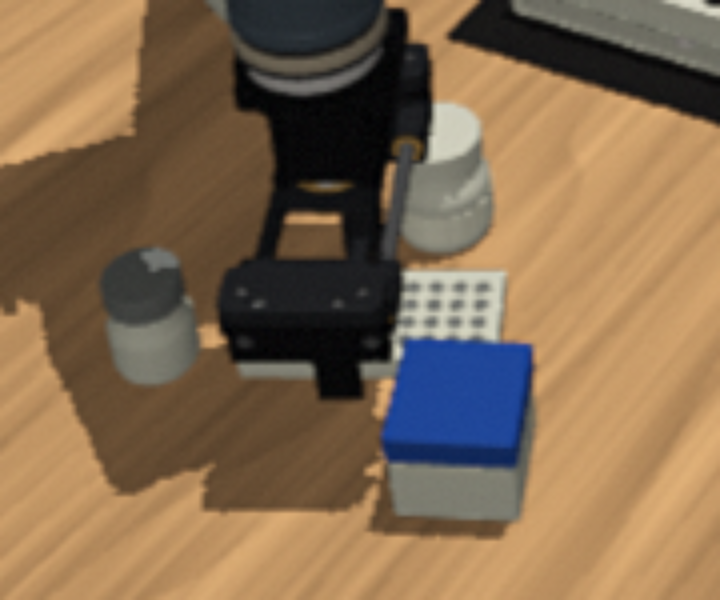

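The fingers straddle the plate, tip at about (340,385), clear of the jar, box and pot. Close and lift.

```bash
python3 -m creep '[[[0,0,0],[0,0,0]],[[0,0,0],[0,0,0]],[[0,0,0],[0,0,0]],[[0,0,0],[0,0,0]],[[0,0,0],[0,0,0]],[[0,0,0],[0,0,0]],[[0,0,-0.005],[0,0,0]],[[0,0,-0.01],[0,0,0]]]' 1 40
python3 -m creep '[[[0,0,-0.02],[0,0,0]],[[0,0,-0.03],[0,0,0]],[[0,0,-0.04],[0,0,0]],[[0,0,-0.04],[0,0,0]],[[0,0,-0.03],[0,0,0]],[[0,0,-0.02],[0,0,0]],[[0,0,0],[0,0,0]],[[0,0,0],[0,0,0]]]'
python3 go.py .52 .1 .22 -3.2
python3 - <<'E'
from bench import arm
import cv2,pickle
c=arm.calibration("wrist");im=arm.read_camera("wrist")
pickle.dump(c,open("w3.pkl","wb"));cv2.imwrite("pics/w3.png",cv2.resize(im[:,:,::-1],(800,600)))
E
```

```text
t: 15.4
tcp_pos: [0.5668, -0.3077, 0.0173]
eef_rot: [[0.857, 0.516, -0.003], [0.516, -0.857, 0.002], [-0.002, -0.003, -1.0]]
contact_force: [0.7, 0.3, -1.3]
grip_width: 0.0616
t: 16.4
tcp_pos: [0.567, -0.3078, 0.1973]
eef_rot: [[0.857, 0.516, -0.002], [0.516, -0.857, 0.001], [-0.001, -0.002, -1.0]]
contact_force: [0.2, 0.4, -1.4]
grip_width: 0.0617
tcp [ 0.567  -0.3078  0.1973] t 16.4 turn [-0.0015  0.0018  0.5977] then shift [-0.0697 -0.4045 -0.0227] F [ 0.2  0.4 -1.4] w 0.0617494590704224
```

View pics/w3.png

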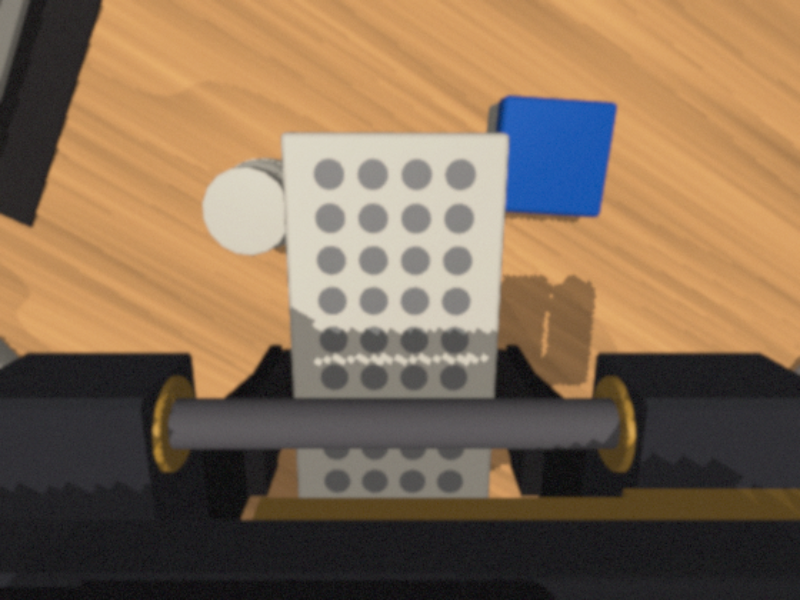

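The plate is held. Its far edge runs (283,135)–(508,133) and its near edge (299,498)–(489,498). I'll compute its offset in the tool frame.

Run:
```python
from h import *
import pickle
c=pickle.load(open("w3.pkl","rb"))
tcp=np.array([.567,-.3078,.1973]);R=np.array([[.857,.516,-.002],[.516,-.857,.001],[-.001,-.002,-1]])
for z in(.206,.208,.210):
    print(z,[(R.T@(ray(c,np.array(p)*.7,z)-tcp)).round(4) for p in[(283,135),(508,133),(489,498),(299,498)]])
```

```text
0.206 [array([ 0.0756, -0.0303, -0.0087]), array([ 0.0761,  0.031 , -0.0088]), array([-0.039 ,  0.0312, -0.0087]), array([-0.0391, -0.0313, -0.0086])]
0.208 [array([ 0.0756, -0.0299, -0.0107]), array([ 0.0761,  0.0306, -0.0108]), array([-0.0376,  0.0308, -0.0107]), array([-0.0376, -0.0309, -0.0106])]
0.21 [array([ 0.0755, -0.0295, -0.0127]), array([ 0.076 ,  0.0302, -0.0128]), array([-0.0361,  0.0304, -0.0127]), array([-0.0362, -0.0305, -0.0126])]
```

```bash
python3 -m creep '[[[0,-0.01,-0.01],[0,0,0.1]],[[-0.01,-0.03,-0.01],[0,0,0.13]],[[-0.02,-0.045,-0.01],[0,0,0.13]],[[-0.02,-0.05,0],[0,0,0.13]],[[-0.01,-0.05,0],[0,0,0.108]],[[0,-0.05,0],[0,0,0]],[[0,-0.05,0],[0,0,0]],[[0,-0.05,0],[0,0,0]]]'
python3 go.py .52 .283 .22 -3.2
```

```text
t: 17.45
tcp_pos: [0.4742, 0.0062, 0.2269]
eef_rot: [[0.998, -0.057, -0.003], [-0.057, -0.998, 0.001], [-0.003, -0.001, -1.0]]
contact_force: [0.8, -0.3, -2.2]
grip_width: 0.0617
tcp [0.4742 0.0062 0.2269] t 17.45 turn [-0.0007  0.0031 -0.0009] then shift [ 0.0303 -0.2789  0.0069] F [ 0.8 -0.3 -2.2] w 0.06171770792399796
```

```bash
python3 -m creep '[[[0.005,-0.03,-0.01],[0,0.002,0]],[[0.005,-0.04,-0.01],[0,0,0]],[[0.005,-0.04,-0.01],[0,0,0]],[[0,-0.025,-0.01],[0,0,0]],[[0,0,0],[0,0,0]],[[0,0,0],[0,0,0]],[[0,0,0],[0,0,0]],[[0,0,0],[0,0,0]]]'
python3 go.py .52 .283 .15 -3.2
python3 - <<'E'
from bench import arm
import cv2,pickle
c=arm.calibration("wrist");im=arm.read_camera("wrist")
pickle.dump(c,open("w4.pkl","wb"));cv2.imwrite("pics/w4.png",cv2.resize(im[:,:,::-1],(800,600)))
E
```

```text
t: 18.45
tcp_pos: [0.4973, 0.1377, 0.2674]
eef_rot: [[0.998, -0.058, -0.0], [-0.058, -0.998, 0.0], [-0.0, -0.0, -1.0]]
contact_force: [-0.3, 0.4, -2.2]
grip_width: 0.0615
tcp [0.4973 0.1377 0.2674] t 18.45 turn [-0.0001  0.0002 -0.0017] then shift [ 0.0146 -0.1464  0.1174] F [-0.3  0.4 -2.2] w 0.061453224659625126
```

View pics/w4.png

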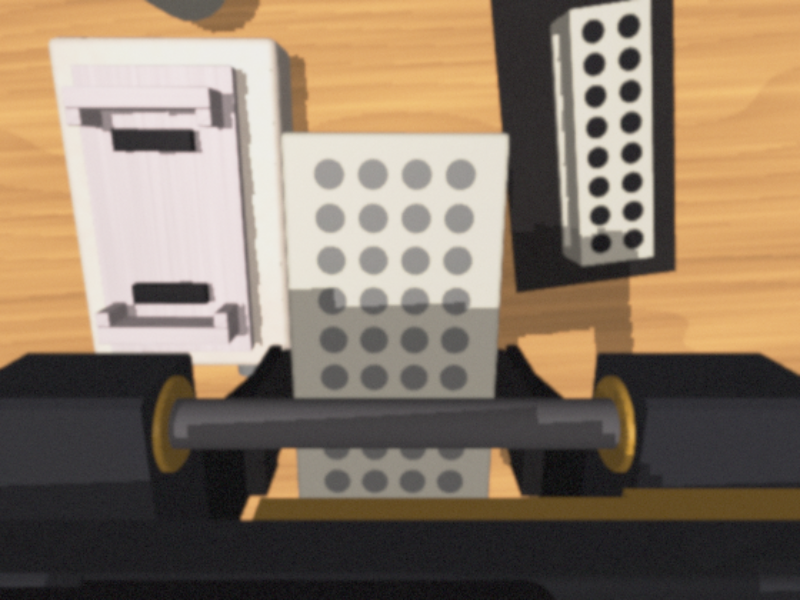

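The wrist view shows the nest at left, its pads at (154,140) and (171,293), with the plate in the grip. I'll overlay the nest model at my estimate on a 2.3x crop.

Run:
```python
from h import *
import pickle
c=pickle.load(open("w4.pkl","rb"))
im=cv2.imread("pics/w4.png")[40:380,30:310]
S=1.75; big=cv2.resize(im,None,fx=S,fy=S,interpolation=cv2.INTER_CUBIC)
a=np.radians(-3.3);A=np.array([[np.cos(a),-np.sin(a)],[np.sin(a),np.cos(a)]])
def P(x,y,z):
    w=A@[x,y]+[.5325,.286]; p=proj(c,[*w,.07+z])/.7
    return tuple(int(round(v*8)) for v in (p-[30,40]+.5)*S-.5)
def poly(pts,col): cv2.polylines(big,[np.array([P(*p) for p in pts])],True,col,1,cv2.LINE_AA,3)
r=lambda x0,x1,y0,y1,z:[(x0,y0,z),(x1,y0,z),(x1,y1,z),(x0,y1,z)]
poly(r(-.095,.095,-.05,.05,0),(0,0,255))
poly(r(.068,.08,-.043,.043,.026),(0,160,0)); poly(r(-.08,-.068,-.043,.043,.026),(0,160,0))
for x in(-.05,.05): poly(r(x-.007,x+.007,-.025,.025,.010),(255,0,0))
cv2.imwrite("pics/ov.png",big)
```

```text
(no output)
```

View pics/ov.png

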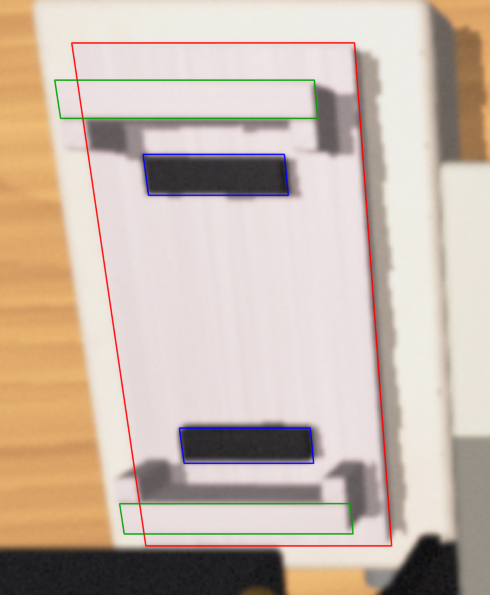

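The overlay fits the deck, walls and pads to about 1 mm, so the nest is at (0.5325, 0.286) with yaw −3.3°. Carry the plate there.

```bash
python3 go.py .5217 .2866 .14 -3.4
python3 -m creep '[[[0.004,-0.03,0],[0,0,0]],[[0.004,-0.04,0],[0,0,0]],[[0.004,-0.04,0.01],[0,0,0]],[[0.002,-0.03,0.02],[0,0,0]],[[0.001,-0.009,0.03],[0,0,0]],[[0,0,0.035],[0,0,0]],[[0,0,0.025],[0,0,0]],[[0,0,0],[0,0,0]]]'
python3 -m creep '[[[0,0,0.005],[0,0,0]],[[0,0,0],[0,0,0]],[[0,0,0],[0,0,0]],[[0,0,0],[0,0,0]],[[0,0,0],[0,0,0]],[[0,0,0],[0,0,0]],[[0,0,0],[0,0,0]],[[0,0,0],[0,0,0]]]'
python3 go.py .5217 .2866 .105 -3.4
```

```text
tcp [0.4974 0.1378 0.2675] t 18.5 turn [-0.0002 -0.0001  0.0019] then shift [ 0.0154 -0.15    0.1275] F [-0.1  0.5 -1.5] w 0.06150673623500361
t: 19.5
tcp_pos: [0.5194, 0.2856, 0.1457]
eef_rot: [[0.998, -0.057, -0.005], [-0.057, -0.998, -0.001], [-0.004, 0.002, -1.0]]
contact_force: [-0.3, 0.1, -2.4]
grip_width: 0.0615
t: 20.5
tcp_pos: [0.5209, 0.2865, 0.1428]
eef_rot: [[0.998, -0.056, 0.001], [-0.056, -0.998, 0.0], [0.001, -0.0, -1.0]]
contact_force: [0.3, 0.4, -2.8]
grip_width: 0.0614
tcp [0.5209 0.2865 0.1428] t 20.5 turn [-0.0003 -0.0007  0.0031] then shift [ 0.0007 -0.0002  0.0378] F [ 0.3  0.4 -2.8] w 0.061368109006550216
```

```bash
python3 -m creep '[[[0.001,0,0.02],[0,0,0.003]],[[0,0,0.015],[0,0,0]],[[0,0,0.003],[0,0,0]],[[0,0,0],[0,0,0]],[[0,0,0],[0,0,0]],[[0,0,0],[0,0,0]],[[0,0,0],[0,0,0]],[[0,0,0],[0,0,0]]]'
python3 go.py .5217 .2866 .086 -3.4
python3 - <<'E'
from h import *
from bench import arm
c=arm.calibration("wrist");im=arm.read_camera("wrist")
cv2.imwrite("pics/w5.png",cv2.resize(im[:,:,::-1],(800,600)))
E
```

```text
t: 21.5
tcp_pos: [0.522, 0.2865, 0.105]
eef_rot: [[0.998, -0.059, 0.001], [-0.059, -0.998, 0.0], [0.001, -0.0, -1.0]]
contact_force: [-0.3, -0.4, -1.6]
grip_width: 0.0613
tcp [0.522  0.2865 0.105 ] t 21.5 turn [-0.0004 -0.001   0.0001] then shift [-0.0003 -0.0001  0.019 ] F [-0.3 -0.4 -1.6] w 0.061323712084460504
```

View pics/w5.png

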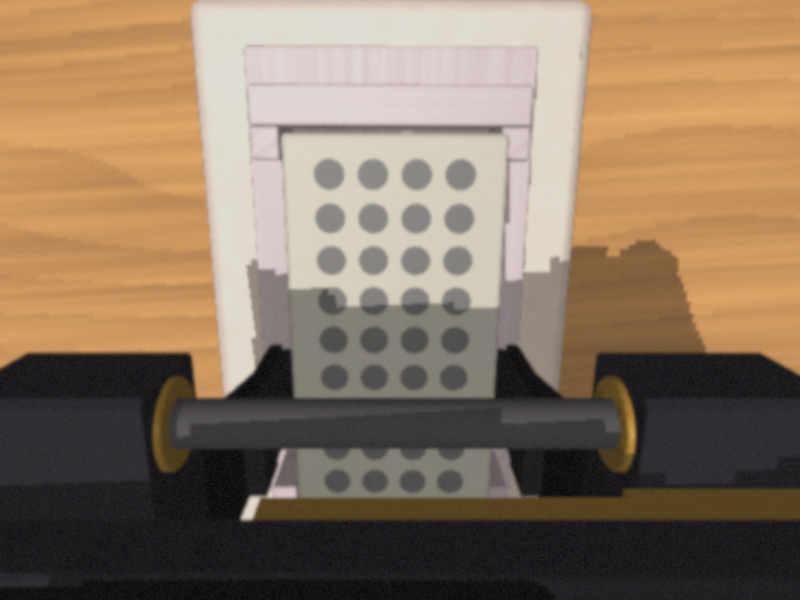

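The plate hovers over the nest. The far wall's inner edge is at row ~126 and the plate's edge at row ~134. The returns' inner edges are at about col 280 and col 508.

Run:
```python
from h import *
from bench import arm
c=arm.calibration("wrist");s=arm.sense()
R=s["eef_rot"];t=s["tcp_pos"]
T=lambda p,z:(R.T@(ray(c,np.array(p)*.7,z)-t)).round(4)[:2]
print("plate corners",T((283,135),.116),T((506,134),.116))
print("wall inner",T((281,126),.096),T((507,126),.096), "wall outer top corners",T((249,86),.096),T((533,86),.096),"deck end",T((245,46),.07),T((537,47),.07))
n=np.array([.5325,.286]);a=np.radians(-3.3);A=np.array([[np.cos(a),-np.sin(a)],[np.sin(a),np.cos(a)]])
for q,z in[((.068,.034),.096),((.068,-.034),.096),((.08,.043),.096),((.08,-.043),.096)]:
    w=A@q+n; print(q,(proj(c,[*w,z])/.7).round(1),(R.T@(np.array([*w,z])-t)).round(4)[:2])
```

```text
plate corners [ 0.0753 -0.03  ] [0.0756 0.0299]
wall inner [ 0.0784 -0.0344] [0.0783 0.0341] wall outer top corners [ 0.0897 -0.0433] [0.0897 0.0412] deck end [ 0.105  -0.0503] [0.1047 0.048 ]
(0.068, 0.034) [281.5 125.6] [ 0.0785 -0.0343]
(0.068, -0.034) [505.9 125.2] [0.0786 0.0337]
(0.08, 0.043) [248.9  83.4] [ 0.0905 -0.0433]
(0.08, -0.043) [538.3  82.8] [0.0906 0.0427]
```

Gaps are about 3 mm all round. Lower the plate.

```bash
python3 -m creep '[[[0,-0.0005,0.005],[0,0,0]],[[0,0,0.005],[0,0,0]],[[0,0,0.004],[0,0,0]],[[0,0,0.003],[0,0,0]],[[0,0,0.002],[0,0,0]],[[0,0,0],[0,0,0]],[[0,0,0],[0,0,0]],[[0,0,0],[0,0,0]]]'
python3 go.py .5217 .2866 .083 -3.4
python3 -m creep '[[[0,0,0.001],[0,0,0]],[[0,0,0],[0,0,0]],[[0,0,0.001],[0,0,0]],[[0,0,0],[0,0,0]],[[0,0,0],[0,0,0]],[[0,0,0],[0,0,0]],[[0,0,0],[0,0,0]],[[0,0,0],[0,0,0]]]'
```

```text
t: 22.55
tcp_pos: [0.5221, 0.287, 0.086]
eef_rot: [[0.998, -0.059, 0.001], [-0.059, -0.998, 0.0], [0.001, -0.0, -1.0]]
contact_force: [0.1, 0.0, -1.7]
grip_width: 0.0614
tcp [0.5221 0.287  0.086 ] t 22.55 turn [-0.0004 -0.0011  0.0001] then shift [-0.0004  0.0004  0.003 ] F [ 0.1  0.  -1.7] w 0.06143839326340743
t: 23.55
tcp_pos: [0.522, 0.2869, 0.0838]
eef_rot: [[0.998, -0.059, 0.001], [-0.059, -0.998, 0.0], [0.001, -0.0, -1.0]]
contact_force: [0.3, -0.5, -1.7]
grip_width: 0.0614
```

```bash
python3 -m creep '[[[0,0,0.001],[0,0,0]],[[0,0,0],[0,0,0]],[[0,0,0],[0,0,0]],[[0,0,0],[0,0,0]],[[0,0,0],[0,0,0]],[[0,0,0],[0,0,0]],[[0,0,0],[0,0,0]],[[0,0,0],[0,0,0]]]'
python3 -m creep '[[[0,0,0.001],[0,0,0]],[[0,0,0],[0,0,0]],[[0,0,0],[0,0,0]],[[0,0,0],[0,0,0]],[[0,0,0],[0,0,0]],[[0,0,0],[0,0,0]],[[0,0,0],[0,0,0]],[[0,0,0],[0,0,0]]]'
```

```text
t: 24.55
tcp_pos: [0.522, 0.287, 0.0831]
eef_rot: [[0.998, -0.059, 0.001], [-0.059, -0.998, 0.0], [0.001, -0.0, -1.0]]
contact_force: [-1.4, 0.6, 5.9]
grip_width: 0.0615
t: 25.55
tcp_pos: [0.5221, 0.287, 0.0823]
eef_rot: [[0.998, -0.059, 0.001], [-0.059, -0.998, 0.0], [0.001, -0.0, -1.0]]
contact_force: [-2.8, -0.0, 5.8]
grip_width: 0.0615
```

Contact on the pads. Release, rise, close the fingers.

```bash
python3 -m creep '[[[0,0,0],[0,0,0]],[[0,0,0],[0,0,0]],[[0,0,0],[0,0,0]],[[0,0,0],[0,0,0]],[[0,0,0],[0,0,0]],[[0,0,-0.015],[0,0,0]],[[0,0,-0.03],[0,0,0]],[[0,0,-0.03],[0,0,0]]]' -1
python3 -m creep '[[[-0.02,0,-0.03],[0,0,0]],[[-0.02,0,-0.03],[0,0,0]],[[-0.02,0,-0.02],[0,0,0]],[[0,0,0],[0,0,0]],[[0,0,0],[0,0,0]],[[0,0,0],[0,0,0]],[[0,0,0],[0,0,0]],[[0,0,0],[0,0,0]]]' 1 30
python3 go.py .4826 .2889 .13 -3.3
python3 - <<'E'
from h import *
from bench import arm
import pickle
c=arm.calibration("wrist");im=arm.read_camera("wrist")
pickle.dump(c,open("w6.pkl","wb"))
cv2.imwrite("pics/w6.png",cv2.resize(im[:,:,::-1],(800,600)))
E
```

```text
t: 26.55
tcp_pos: [0.5221, 0.287, 0.1585]
eef_rot: [[0.998, -0.059, 0.001], [-0.059, -0.998, 0.0], [0.001, -0.001, -1.0]]
contact_force: [-0.0, -0.7, 0.2]
grip_width: 0.0873
t: 27.55
tcp_pos: [0.4621, 0.2903, 0.2361]
eef_rot: [[0.998, -0.059, -0.0], [-0.059, -0.998, -0.0], [-0.0, 0.0, -1.0]]
contact_force: [-0.1, -0.1, -0.7]
grip_width: 0.015
tcp [0.4621 0.2903 0.2361] t 27.55 turn [ 0.0002  0.0002 -0.0019] then shift [0.0205 0.0002 0.1061] F [-0.1 -0.1 -0.7] w 0.014955987351668525
```

View pics/w6.png

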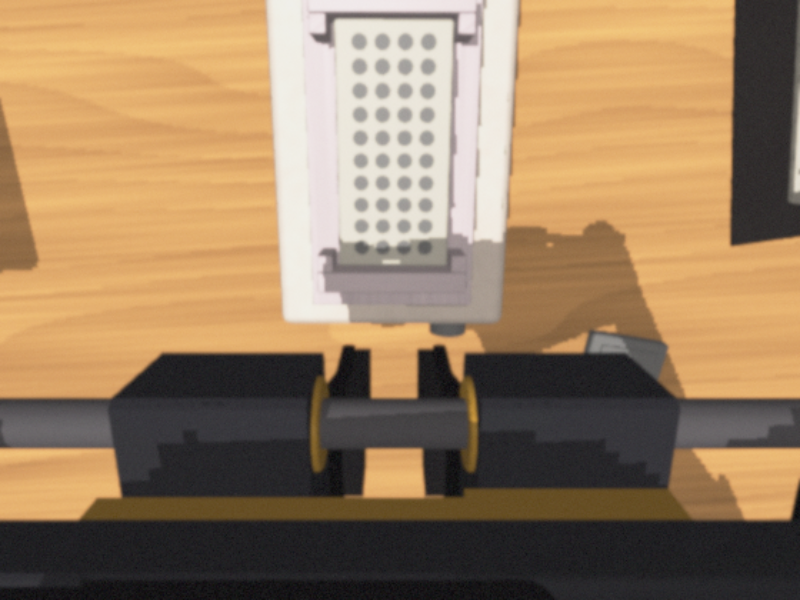

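The plate lies between the walls, well inside the pocket (334–453 × 18–265). Now press the near end halfway.

```bash
python3 -m creep '[[[0.01,0,0.02],[0,0,0]],[[0.012,0,0.03],[0,0,0]],[[0,0,0.03],[0,0,0]],[[0,0,0.03],[0,0,0]],[[0,0,0.018],[0,0,0]],[[0,0,0.01],[0,0,0]],[[0,0,0.006],[0,0,0]],[[0,0,0],[0,0,0]]]' 1
python3 -m creep '[[[0,0,0.002],[0,0,0]],[[0,0,0.001],[0,0,0]],[[0,0,0],[0,0,0]],[[0,0,0],[0,0,0]],[[0,0,0],[0,0,0]],[[0,0,0],[0,0,0]],[[0,0,0],[0,0,0]],[[0,0,0],[0,0,0]]]' 
python3 go.py .4846 .2888 .0845 -3.3
```

```text
t: 28.6
tcp_pos: [0.4844, 0.2893, 0.093]
eef_rot: [[0.998, -0.059, 0.002], [-0.059, -0.998, 0.001], [0.001, -0.001, -1.0]]
contact_force: [-0.2, -0.5, 1.4]
grip_width: -0.0
t: 29.6
tcp_pos: [0.4844, 0.2894, 0.0899]
eef_rot: [[0.998, -0.059, 0.002], [-0.059, -0.998, 0.001], [0.002, -0.001, -1.0]]
contact_force: [0.6, 1.9, 3.9]
grip_width: 0.0005
tcp [0.4844 0.2894 0.0899] t 29.6 turn [-0.0008 -0.0015 -0.0017] then shift [0.0002 0.0006 0.0054] F [0.6 1.9 3.9] w 0.000533352719987073
```

Now over to the far end and press it fully.

```bash
python3 -m creep '[[[0,0,-0.02],[0,0,0]],[[0.03,0,-0.005],[0,0,0]],[[0.04,0,0],[0,0,0]],[[0.026,0,0],[0,0,0]],[[0,0,0.01],[0,0,0]],[[0,0,0.01],[0,0,0]],[[0,0,0.004],[0,0,0]],[[0,0,0],[0,0,0]]]'
python3 -m creep '[[[0,0,0.002],[0,0,0]],[[0,0,0.002],[0,0,0]],[[0,0,0.001],[0,0,0]],[[0,0,0],[0,0,0]],[[0,0,0],[0,0,0]],[[0,0,0],[0,0,0]],[[0,0,0],[0,0,0]],[[0,0,0],[0,0,0]]]'
python3 go.py .5804 .2832 .0845 -3.3
```

```text
t: 30.6
tcp_pos: [0.5782, 0.2836, 0.0902]
eef_rot: [[0.998, -0.059, -0.002], [-0.059, -0.998, -0.0], [-0.002, 0.0, -1.0]]
contact_force: [-0.3, 0.0, 0.3]
grip_width: 0.0001
t: 31.6
tcp_pos: [0.5798, 0.2836, 0.0858]
eef_rot: [[0.998, -0.059, 0.001], [-0.059, -0.998, 0.0], [0.001, -0.0, -1.0]]
contact_force: [-2.3, 0.4, 4.0]
grip_width: 0.0004
tcp [0.5798 0.2836 0.0858] t 31.6 turn [-0.0004 -0.0007 -0.0016] then shift [0.0006 0.0004 0.0013] F [-2.3  0.4  4. ] w 0.0004265259086500365
```

Push to the stop at this end: expect the force to rise near TCP z 0.0835.

```bash
python3 -m creep '[[[0,0,0.001],[0,0,0]],[[0,0,0.001],[0,0,0]],[[0,0,0.001],[0,0,0]],[[0,0,0.001],[0,0,0]],[[0,0,0],[0,0,0]],[[0,0,0],[0,0,0]],[[0,0,0],[0,0,0]],[[0,0,0],[0,0,0]]]'
python3 -m creep '[[[0,0,-0.02],[0,0,0]],[[-0.03,0,-0.008],[0,0,0]],[[-0.04,0,0],[0,0,0]],[[-0.026,0,0],[0,0,0]],[[0,0,0.012],[0,0,0]],[[0,0,0.01],[0,0,0]],[[0,0,0.004],[0,0,0]],[[0,0,0],[0,0,0]]]'
python3 -m creep '[[[0,0,0.002],[0,0,0]],[[0,0,0.002],[0,0,0]],[[0,0,0.001],[0,0,0]],[[0,0,0.001],[0,0,0]],[[0,0,0],[0,0,0]],[[0,0,0],[0,0,0]],[[0,0,0],[0,0,0]],[[0,0,0],[0,0,0]]]'
python3 go.py .4846 .2888 .0845 -3.3
```

```text
t: 32.6
tcp_pos: [0.5799, 0.2836, 0.0851]
eef_rot: [[0.998, -0.059, 0.002], [-0.059, -0.998, 0.0], [0.001, -0.001, -1.0]]
contact_force: [-7.4, 0.7, 19.5]
grip_width: -0.0001
t: 33.6
tcp_pos: [0.4853, 0.2892, 0.0844]
eef_rot: [[0.998, -0.06, 0.001], [-0.06, -0.998, 0.0], [0.001, -0.001, -1.0]]
contact_force: [-3.1, -0.1, 9.7]
grip_width: 0.0003
t: 34.6
tcp_pos: [0.4854, 0.2892, 0.0842]
eef_rot: [[0.998, -0.059, 0.004], [-0.059, -0.998, 0.001], [0.004, -0.001, -1.0]]
contact_force: [-11.1, -3.8, 47.0]
grip_width: 0.0005
tcp [0.4854 0.2892 0.0842] t 34.6 turn [-0.001  -0.0036 -0.0015] then shift [-0.0008  0.0004 -0.0003] F [-11.1  -3.8  47. ] w 0.00045676928593446517
```

Near end home at 0.0842. Repeat the far end to confirm it is down.

```bash
python3 -m creep '[[[0,0,-0.025],[0,0,0]],[[0.03,0,-0.008],[0,0,0]],[[0.04,0,0],[0,0,0]],[[0.026,0,0],[0,0,0]],[[0,0,0.014],[0,0,0]],[[0,0,0.01],[0,0,0]],[[0,0,0.005],[0,0,0]],[[0,0,0],[0,0,0]]]'
python3 -m creep '[[[0,0,0.002],[0,0,0]],[[0,0,0.001],[0,0,0]],[[0,0,0.001],[0,0,0]],[[0,0,0.001],[0,0,0]],[[0,0,0],[0,0,0]],[[0,0,0],[0,0,0]],[[0,0,0],[0,0,0]],[[0,0,0],[0,0,0]]]'
python3 -m creep '[[[0,0,-0.025],[0,0,0]],[[-0.03,0,-0.008],[0,0,0]],[[-0.04,0,0],[0,0,0]],[[-0.026,0,0],[0,0,0]],[[0,0,0.014],[0,0,0]],[[0,0,0.01],[0,0,0]],[[0,0,0.006],[0,0,0]],[[0,0,0.002],[0,0,0]]]'
python3 -m creep '[[[0,0,0.001],[0,0,0]],[[0,0,0],[0,0,0]],[[0,0,0],[0,0,0]],[[0,0,0],[0,0,0]],[[0,0,0],[0,0,0]],[[0,0,0],[0,0,0]],[[0,0,0],[0,0,0]],[[0,0,0],[0,0,0]]]'
```

```text
t: 35.6
tcp_pos: [0.5781, 0.2829, 0.0844]
eef_rot: [[0.998, -0.058, -0.001], [-0.058, -0.998, -0.002], [-0.001, 0.002, -1.0]]
contact_force: [-5.0, -4.0, 18.8]
grip_width: 0.0005
t: 36.6
tcp_pos: [0.5782, 0.2829, 0.0842]
eef_rot: [[0.998, -0.057, 0.001], [-0.057, -0.998, -0.002], [0.001, 0.002, -1.0]]
contact_force: [-10.7, -6.1, 41.4]
grip_width: 0.0006
t: 37.6
tcp_pos: [0.4843, 0.2893, 0.0841]
eef_rot: [[0.998, -0.059, 0.001], [-0.059, -0.998, 0.0], [0.001, -0.0, -1.0]]
contact_force: [-15.7, -3.9, 62.4]
grip_width: 0.0004
t: 38.6
tcp_pos: [0.4843, 0.2893, 0.0841]
eef_rot: [[0.998, -0.059, 0.002], [-0.059, -0.998, 0.001], [0.002, -0.001, -1.0]]
contact_force: [-15.4, -4.5, 56.3]
grip_width: 0.0006
```

Both ends stop firmly at TCP z 0.084, the height for a plate flat on the deck. Retreat and check plate and rack numerically, since all 12 pictures are used.

```bash
python3 -m creep '[[[0,0,-0.02],[0,0,0]],[[-0.01,0,-0.04],[0,0,0]],[[-0.012,0,-0.05],[0,0,0]],[[0,0,-0.05],[0,0,0]],[[0,0,-0.02],[0,0,0]],[[0,0,0],[0,0,0]],[[0,0,0],[0,0,0]],[[0,0,0],[0,0,0]]]'
python3 - <<'E'
from h import *
from bench import arm
def blobs(im,box,thr,amin,amax):
    x0,y0,x1,y1=box; g=cv2.cvtColor(im,cv2.COLOR_RGB2GRAY)[y0:y1,x0:x1]
    g=cv2.resize(g,None,fx=4,fy=4,interpolation=cv2.INTER_CUBIC)
    m=cv2.adaptiveThreshold(g,1,cv2.ADAPTIVE_THRESH_MEAN_C,cv2.THRESH_BINARY_INV,61,thr)
    n,l,s,ce=cv2.connectedComponentsWithStats(m)
    return [((ce[i]+.5)/4-.5+[x0,y0]) for i in range(1,n) if amin<s[i,4]<amax and abs(s[i,2]-s[i,3])<0.35*s[i,2]]
def fit(pts,c,z):
    P=np.array([ray(c,p,z)[:2] for p in pts]); r=cv2.minAreaRect((P*1000).astype(np.float32))
    return len(P),"mean",P.mean(0).round(4),"rect(mm)",np.round(r[0],1),np.round(r[1],1),round(r[2],1)
c=arm.calibration("wrist");im=arm.read_camera("wrist");s=arm.sense();print(s["tcp_pos"])
p0=proj(c,[.5325,.286,.084]);h=[proj(c,[x,y,.084]) for x in(.47,.595) for y in(.258,.314)]
h=np.array(h);b=[*h.min(0).astype(int),*h.max(0).astype(int)]
print("wells",fit(blobs(im,b,8,50,900),c,.084))
t=arm.calibration("top");im=arm.read_camera("top");cv2.imwrite("pics/top9.png",im[:,:,::-1])
h=np.array([proj(t,[x,y,.048]) for x in(.48,.655) for y in(-.05,.015)]);b=[*h.min(0).astype(int),*h.max(0).astype(int)]
print("rack holes",fit(blobs(im,b,15,100,2000),t,.048))
# bystander change vs start
a=cv2.imread("top0raw.png",0).astype(int);g=cv2.cvtColor(im,cv2.COLOR_RGB2GRAY).astype(int)
for n,q in dict(jar=(.557,-.221,.05),box=(.667,-.347,.05),pot=(.49,-.374,.05),lid=(.341,.119,.01),timer=(.335,-.116,.02),bottle=(.69,.27,.1)).items():
    u,v=proj(t,q).astype(int); T=a[v-14:v+14,u-14:u+14].astype(np.float32);W=g[v-24:v+24,u-24:u+24].astype(np.float32)
    r=cv2.matchTemplate(W,T,cv2.TM_CCOEFF_NORMED);_,mx,_,ml=cv2.minMaxLoc(r);print(n,round(mx,2),np.array(ml)-10)
E
```

```text
t: 39.6
tcp_pos: [0.4613, 0.29, 0.2549]
eef_rot: [[0.998, -0.059, -0.003], [-0.059, -0.998, -0.001], [-0.003, 0.001, -1.0]]
contact_force: [0.1, 0.2, 0.9]
grip_width: 0.0006
[0.46142754 0.29009109 0.25508382]Traceback (most recent call last):
  File "<stdin>", line 15, in <module>
  File "<stdin>", line 10, in fit
cv2.error: OpenCV(4.12.0) /io/opencv/modules/imgproc/src/convhull.cpp:143: error: (-215:Assertion failed) total >= 0 && (depth == CV_32F || depth == CV_32S) in function 'convexHull'
```

Run:
```python
from h import *
from bench import arm
def blobs(im,box,thr,amin,amax):
    x0,y0,x1,y1=box; g=cv2.cvtColor(im,cv2.COLOR_RGB2GRAY)[y0:y1,x0:x1]
    g=cv2.resize(g,None,fx=4,fy=4,interpolation=cv2.INTER_CUBIC)
    m=cv2.adaptiveThreshold(g,1,cv2.ADAPTIVE_THRESH_MEAN_C,cv2.THRESH_BINARY_INV,101,thr)
    n,l,s,ce=cv2.connectedComponentsWithStats(m)
    return [((ce[i]+.5)/4-.5+[x0,y0]) for i in range(1,n) if amin<s[i,4]<amax and abs(s[i,2]-s[i,3])<0.4*s[i,2]]
def fit(pts,c,z):
    if len(pts)<3: return len(pts)
    P=np.array([ray(c,p,z)[:2] for p in pts]); r=cv2.minAreaRect((P*1000).astype(np.float32))
    return len(P),"mean",P.mean(0).round(4),"rect(mm)",np.round(r[0],1),np.round(r[1],1),round(r[2],1)
c=arm.calibration("wrist");im=arm.read_camera("wrist")
h=np.array([proj(c,[x,y,.084]) for x in(.47,.595) for y in(.255,.317)]);b=[*h.min(0).clip(0).astype(int),*h.max(0).astype(int)]
print(b,"wells",fit(blobs(im,b,8,300,3000),c,.084))
t=arm.calibration("top");im=arm.read_camera("top");cv2.imwrite("pics/top9.png",im[:,:,::-1])
h=np.array([proj(t,[x,y,.048]) for x in(.47,.665) for y in(-.06,.025)]);b=[*h.min(0).astype(int),*h.max(0).astype(int)]
print(b,"rack holes",fit(blobs(im,b,15,150,2000),t,.048))
h=np.array([proj(t,[x,y,.084]) for x in(.46,.6) for y in(.245,.325)]);
a=cv2.imread("top0raw.png",0).astype(int);g=cv2.cvtColor(im,cv2.COLOR_RGB2GRAY).astype(int)
for n,q in dict(jar=(.557,-.221,.05),box=(.667,-.347,.05),pot=(.49,-.374,.05),lid=(.341,.119,.01),timer=(.335,-.116,.02),bottle=(.69,.27,.1)).items():
    u,v=proj(t,q).astype(int); T=a[v-14:v+14,u-14:u+14].astype(np.float32);W=g[v-24:v+24,u-24:u+24].astype(np.float32)
    r=cv2.matchTemplate(W,T,cv2.TM_CCOEFF_NORMED);_,mx,_,ml=cv2.minMaxLoc(r);print(n,round(mx,2),np.array(ml)-10)
```

```text
[np.int64(232), np.int64(21), np.int64(314), np.int64(177)] wells (36, 'mean', array([0.539 , 0.2861]), 'rect(mm)', array([539.1, 286.2]), array([36.3, 96. ]), 86.3)
[np.int64(286), np.int64(158), np.int64(327), np.int64(245)] rack holes (16, 'mean', array([ 0.5647, -0.0177]), 'rect(mm)', array([564.7, -17.7]), array([139.7,  22.8]), 4.6)
jar 0.97 [0 0]
box 0.99 [0 0]
pot 0.99 [0 0]
lid 0.45 [0 0]
timer 1.0 [0 0]
bottle 1.0 [0 0]
```

Plate: 36 wells were found, with the shadowed near row missing. That puts its centre at about (0.533, 0.286), against the nest at (0.5325, 0.286). Rack: (0.5647, −0.0177) at 4.6°, against the mat at (0.566, −0.017) and 5°. Hand in.

```bash
python3 -c "
from bench import arm
s=arm.sense();print(s['t'],s['contact_force'].round(1));print(arm.hand_in())"
```

```text
39.75 [-0.2  0.6 -0.9]
the job is handed in; nothing more can be done
None
```

The rack now stands upright on the mat. The plate lies wells up in the nest, pressed down at both ends. I handed the job in at about 39.8 s with the arm clear of everything; `hand_in` gives no verdict.

What the last checks showed:
- **Plate position:** its centre is within about 1 mm of the nest centre and its yaw within about 0.5°. I found only 36 of the 40 wells because the near row was in shadow, so I corrected the centre for that row.
- **Plate pressed home:** both ends stopped firmly (over 40 N) with the fingertips at z = 0.084 m, the height for a plate flat on the deck. An earlier press on the far end had stopped about 1 mm high, so I pressed both ends again. I did not view the pads or the plate's level in a picture after pressing, as all 12 views were used.
- **Rack:** within about 2 mm and 0.5° of the middle and line of the mat, from the top camera.
- **Bystanders:** comparing the top picture with the first one, the jar, box, pot, timer and bottle have not moved. The lid showed no shift either, but that match was weak (0.45), probably because of the arm's shadow. I did not check the tip box, but the arm never went near it.

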